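Lock the sprung filter hatch of a bench dust extractor

ROBOT

A 7-joint arm with a two-finger parallel gripper is mounted at the origin on the work surface. World frame = base frame: x ahead of the robot, y to its left, z up, the work surface at z = 0. Lengths are in m, angles in rad, forces in N, time in s.
With the tool pointing down it reaches from about 0.35 to 0.9 m from the base axis. Payload 8.1 kg.
Tool frame: the origin (TCP) lies at the very end of the fingers, on their centre line; the grasp point (between the pads) lies 19 mm behind it (arm.tcp_to_grasp is the z of the grasp point in the tool frame, in m); z points along the fingers, y is the line along which they close (so a half turn about z gives the same grasp; the last joint's range is limited). The gripper opens to 92 mm and grips with 3 to 60 N. Pads are 19 mm wide; open, the fingers measure 130 mm over their backs; the gripper's body (75 mm by 190 mm) begins 47 mm behind the grasp point.
Start: joints at [-0.103, 0.434, 0.025, 1.573, -0.012, 1.134, -0.075], TCP at [0.625, -0, 0.227] pointing down, gripper open.
Joint ranges: [-2.62, 2.62], [-0.44, 2.09], [-1.27, 1.32], [0.08, 2.57], [-1.32, 4.46], [0.12, 2], [-2.74, 2.74]. Speed limits (rad/s): [2.22, 2.22, 3.01, 3.01, 3.14, 3.14, 3.14].

INTERFACE

Orientations are given as a rotation vector (axis times angle).
In Python, from cell import readout, vision, sign_off, arm gives the robot as it stands. The module is installed in compiled form; this text tells all that it offers.
- The arm moves only by the shell command python3 -m creep 'ROWS' [FORCE]. ROWS is JSON, a list of rows, each a list of 5 numbers: the shift along the tool's x, y, z in units of 4 cm (1.0 is 4 cm), then the turn about the tool's z in units of 4 degrees (1.0 is 4 degrees), then the opening, from 0 (shut) to 1 (fully open). A call has 1 to 12 rows; each row shifts and turns the commanded pose from where the row before left it, along the tool's axes as they then stand; what a row does not reach is not made up. A row lasts 1/8 s, in which the tool goes at most 62.5 mm and 10.7 degrees, less where a joint would pass 70% of its speed; a pose out of reach is approached as far as the arm can. A call with a number of a shift or a turn outside -1 to 1 is refused whole. A call with a gripper value outside its range is refused whole. The fingers move at their own pace and stop on an object; FORCE is the grip in N (left out, the last holds). Time passes only in rows, so rows that do not move let the fingers close. It gives the time, the measured TCP pose, the force, the opening and the grip force at its end, in the units of the state.
- readout.observe(): the state, without advancing time (a new reading comes with each control period).
- vision.get_image(name): name is "scene" or "side" or "wrist"; returns a dict with "pixels" (384x512x3 uint8, blue, green, red), "z_map" (384x512 float32, m along the optical axis (not along the pixel's ray), 0 where there is no reading), "camera_matrix" (3x3 intrinsics, pixels), "k1" (the pictures are not rectified: a ray, as slopes to the right and down, at radius r is drawn at 1 + k1 r^2 times it, then the intrinsics apply), "position" and "rotation" of the camera in the world. Camera axes: x right, y up, looking along -z (the intrinsics and any distortion apply to the point x, -y, -z); pixel columns grow to the right and rows downward; lengths in m; the calibration is good to about 2 mm. A picture is of the moment at which its call begins.
- sign_off(): hands the job in; it is judged then, once.
The state is a dict: "clock": time; "joints": joint angles; "dq": joint speeds; "joint_efforts": joint torques, N m; "position": TCP position; "ee_rot": TCP orientation; "force": force on the tool from outside, world axes, zero at the start; "ft_torque": the same for the moment, N m; "width": opening from 0.0 (shut) to 1.0 (fully open); "gripper_force": force on a finger pad.
Only numpy, scipy, OpenCV 4.12 (cv2) and the standard library are available. Lean on these libraries where they do the work, as an engineer would, in place of code of your own. Each camera call takes 0.05 s, during which the arm holds its last target. There are 200 camera calls.

TASK

The filter hatch on the carving bench's dust extractor has sprung ajar. Set your fingertips in the slot of its round quarter-turn latch, press the hatch down flush and, keeping it pressed, turn the latch a quarter turn clockwise as far as it goes, so that the hatch stays locked when you let go. Only press and turn: do not pull the hatch open or pick anything up, and leave the tools and work around it where they are.

Things in the scene. Friction and masses are not known exactly. Their poses are not given: they have to be found in the camera images.
- extractor: grey sheet-steel dust extractor 300 x 440 x 140 mm, fixed; origin on the bench under the hatch's middle, x towards the far (hinge) side, y left, z up; spans x -150..150, y -130..310 mm. Slotted steel grille on its left (y 110..310), hatch on its right. Latch axis at (-48, 0) mm; with the hatch flush the cap's top is 147 mm and the floor of its slot 133 mm above the bench
- hatch (a joint): the filter hatch: aluminium panel 240 (x) x 200 (y) x 4 mm, hinged along its far edge (axis along y at x 120, z 144 mm of the extractor). Rad: 0 flush on its rim, grows as the near edge rises. A spring lifts it to about 0.13; keeping it flush takes about 6 N at the latch
- latch (a joint): the quarter-turn latch: grey round cap 96 mm across, 3 mm proud of the hatch, near its near edge. Rad, grows clockwise from above: 0 unlocked (slot parallel to the near edge), 1.571 locked at its stop (slot at right angles to it). Stiff (0.15 N m), stays where left. Its tongue swings under a catch on the near rim and blocks on it if turned past 0.9 rad before the hatch is flush
- latch_slot (a point): centre of the latch's slot, on the latch axis, level with the cap's top; z up along the latch axis, y along the slot. The slot is 82 mm long, 36 wide, 14 deep, with upright walls, flat floor and closed ends; it turns with the latch and tilts with the hatch
- turned_box: a round turned wooden box 108 mm across, 53 mm high, standing on the grille; origin under its centre; leave alone
- gouge_short: a carving gouge 170 mm long lying on the grille; origin under its middle, x from handle to blade; leave alone
- bench_brush: a bench brush 220 mm long, 42 mm wide, 20 mm high, lying on the bench at the right side of the extractor; origin under its middle, x from handle to bristles; leave alone
- gouge_long: a carving gouge 230 mm long lying on the bench at the right; origin under its middle; leave alone
- mallet: a carver's mallet 240 mm long, 82 mm thick, lying on the bench at the right; origin under its middle; leave alone
- honing_stone: a honing stone in a black holder 230 x 85 x 40 mm on the bench at the left; origin under its middle; leave alone
- glue: a white glue bottle 60 mm across, 170 mm high, standing on the bench at the left; origin under its centre; leave alone

How it is judged:
On the way, in this order (a step that is already met when the one before it is completed fails the run):
1. the hatch is held flush by fingertips bearing on the latch (value of joint hatch below 0.02 rad and contact force between the fingers and latch above 1 N), for 0.05 s.
2. the latch is turned fully, with the hatch flush (value of joint latch above 1.4 rad and value of joint hatch below 0.016 rad), for 0.1 s.
At the end, for the whole second after the job is handed in: the latch is turned to within 0.27 rad of its locked stop (1.571 rad), and the hatch is held down by it, shut to within 0.016 rad (4 mm at its near edge), at rest (value of joint latch above 1.3 rad and value of joint hatch below 0.016 rad and velocity of joint hatch below 0.02 rad/s and velocity of joint latch below 0.05 rad/s); the robot touches nothing.
It fails at once if the hatch was pulled farther open (beyond 0.3 rad) (value of joint hatch above 0.3 rad).
It fails at once if a tool or workpiece round the hatch was moved by more than 20 mm or knocked over (distance of any of turned_box, gouge_short, bench_brush, gouge_long, mallet, honing_stone, glue from where it was at the start of the episode above 0.02 m or angle between glue's own z axis and vertical above 0.5 rad).
It also fails if it takes over 35 s, if anything falls off the work surface, if the arm or the gripper's body presses on something with over 40 N, if the wrist force passes 120 N, or if a joint passes its speed limit or range.

## Working session

There is one attempt and no reset: what is moved stays moved. The work goes in short steps, Python scripts to look and compute and a shell command to move; the robot and the scene stay as the last step left them, time stands still between calls to the robot, and variables do not carry over. Pictures are saved under pics/ and viewed, at most 10 in all, crops included, and the job is handed in when it is done.

```bash
mkdir -p pics
cat > h.py <<'E'
import numpy as np, cv2, pickle
from cell import readout, vision
def grab(n,f):
    im=vision.get_image(n); pickle.dump(im,open(f'pics/{f}.pkl','wb')); cv2.imwrite(f'pics/{f}.png',im['pixels']); return im
def load(f): return pickle.load(open(f'pics/{f}.pkl','rb'))
def world(im,u,v,d=None):
    K=np.array(im['camera_matrix']); u,v=float(u),float(v)
    p=cv2.undistortPoints(np.array([[[u,v]]]),K,np.array([im['k1'],0,0,0.]))[0,0]
    d=im['z_map'][int(round(v)),int(round(u))] if d is None else d
    return np.array(im['rotation'])@np.array([p[0]*d,-p[1]*d,-d])+np.array(im['position'])
def ray_z(im,u,v,z):
    a=world(im,u,v,1.0); o=np.array(im['position']); return o+(a-o)*(z-o[2])/(a-o)[2]
E
python3 - <<'E'
from h import *
a=grab('scene','scene0');b=grab('side','side0');c=grab('wrist','wrist0')
cv2.imwrite('pics/both.png',cv2.resize(np.vstack([np.hstack([a['pixels'],b['pixels']]),np.hstack([c['pixels'],c['pixels']*0])]),(800,600)))
for i in(a,b,c):print(i['position'],i['k1'],i['camera_matrix'][0][0])
print(readout.observe())
E
```

```text
[1.49601577 0.05696272 1.69344844] -0.05988394283369817 497.5260199456336
[ 0.50771909 -1.17792777  0.88907409] -0.036212071539095725 423.0151047872606
[0.62466539 0.06728975 0.38347143] -0.04475093815431676 267.9010646485454
{'clock': 0.15, 'joints': array([-0.10257596,  0.43507614,  0.02498908,  1.57389308, -0.01158488,
        1.13398873, -0.07509056]), 'dq': array([ 2.88155990e-04, -2.05273607e-03,  3.07555546e-04, -2.28239770e-03,
       -6.51364755e-05,  1.04384340e-03, -8.29817921e-04]), 'joint_efforts': array([ 9.13879558e-04, -6.68263149e+01,  9.85680185e-01, -3.14695251e+01,
       -6.03506877e-02,  3.94195947e-02,  8.07748006e-05]), 'position': array([ 6.24610403e-01, -7.62037194e-05,  2.26115289e-01]), 'ee_rot': array([-2.22100079e+00, -2.22079985e+00,  1.49383040e-03]), 'force': array([0.2948032 , 0.29716217, 0.28294349]), 'ft_torque': array([ 0.02877139, -0.01370713, -0.01172887]), 'gripper_force': 0.0, 'width': 0.9996636948361839}
```

View pics/both.png

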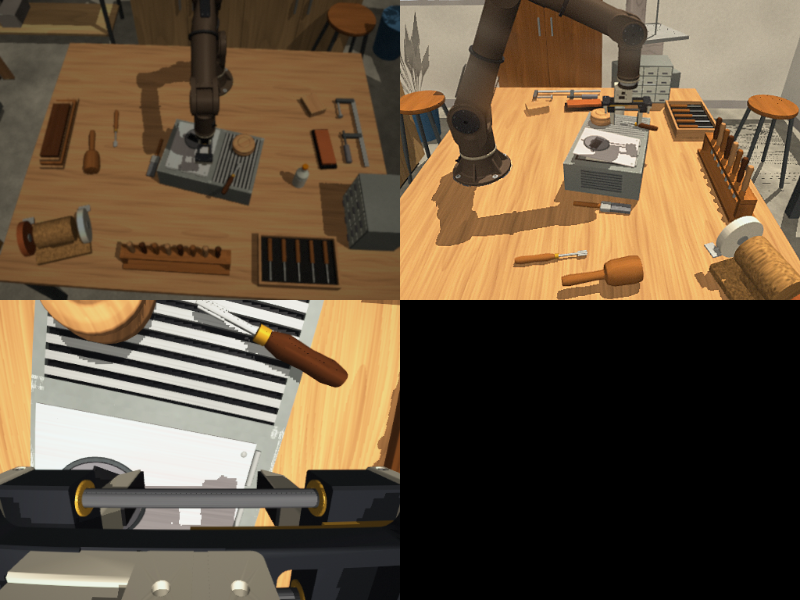

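The scene view shows the extractor under the gripper at about (210,160), and the side view shows the latch at about (615,147). In the wrist view the latch is partly visible at the lower left, about (100,490). Next I'll enlarge the side and scene views.

Run:
```python
from h import *
b=load('side0');c=load('wrist0')
B=cv2.resize(b['pixels'][140:260,200:340],None,fx=4,fy=4,interpolation=3)
cv2.imwrite('pics/sidecrop.png',B)
C=cv2.resize(c['pixels'][120:310,20:360],None,fx=2.3,fy=2.3,interpolation=3)
cv2.imwrite('pics/wcrop.png',C)
```

```text
(no output)
```

View pics/sidecrop.png

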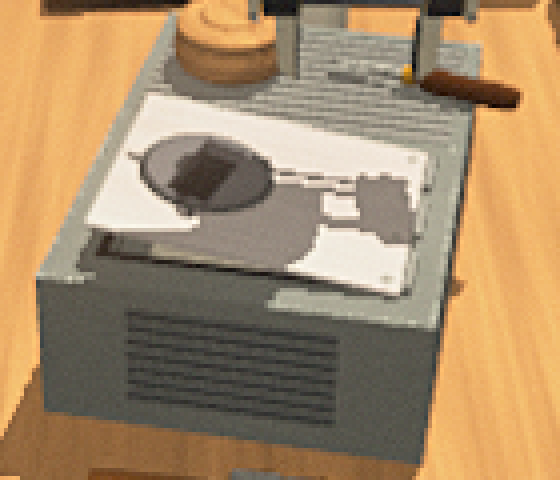

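View pics/wcrop.png

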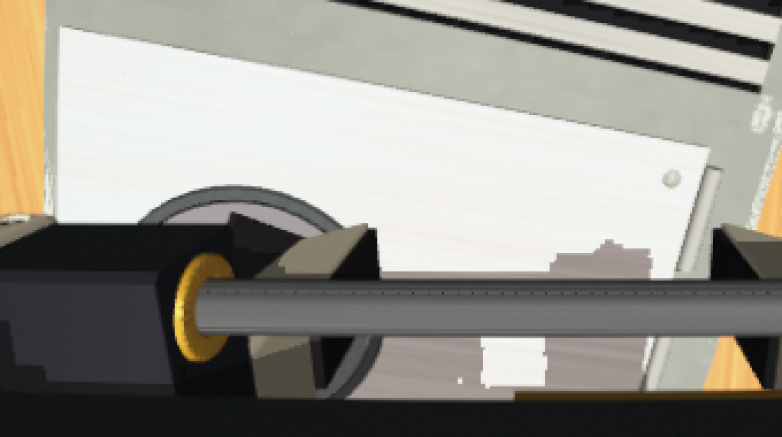

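The side crop shows the hatch ajar, with the cap centred at crop (205,172) and its slot running away from the camera. The extractor's right-side top corners are at (38,278) and (432,330). In the wrist crop, the panel's left corners are at (62,27) near and (708,148) on the hinge side.

Run:
```python
from h import *
from scipy.optimize import least_squares
b=load('side0');c=load('wrist0')
s=lambda u,v:(200+u/4,140+v/4)
w=lambda u,v:(20+u/2.3,120+v/2.3)
P=[];L=[]
def add(n,im,uv,z,l):
    r=ray_z(im,*uv,z);print(n,r.round(4),'depth:',world(im,*uv).round(4));P.append(r[:2]);L.append(l)
add('NR',b,s(38,279),.14,(-.15,-.13));add('FR',b,s(432,329),.14,(.15,-.13))
t=.13
add('latch',b,s(206,172),.144+.168*np.sin(t)+.003,(.12-.168*np.cos(t),0))
hz=.144+.24*np.sin(t);hx=.12-.24*np.cos(t)
add('hinge L w',c,w(708,148),.146,(.12,.1))
add('near L w',c,w(62,27),hz,(hx,.1))
add('hinge L s',b,s(432,152),.146,(.12,.1));add('near L s',b,s(148,93),hz,(hx,.1));add('near R s',b,s(88,228),hz,(hx,-.1))
P=np.array(P);L=np.array(L)
def f(q):
    c_,s_=np.cos(q[2]),np.sin(q[2]);return ((L@np.array([[c_,s_],[-s_,c_]])+q[:2]-P)).ravel()
r=least_squares(f,[.55,-.1,0],loss='soft_l1',f_scale=.004);q=r.x;print(q,np.degrees(q[2]));print(f(q).reshape(-1,2).round(4))
R=np.array([[np.cos(q[2]),-np.sin(q[2])],[np.sin(q[2]),np.cos(q[2])]])
print('latch flush',q[:2]+R@[-.048,0])
```

```text
NR [-0.2414 -1.927   0.14  ] depth: [ 0.3719 -1.3138  0.7532]
FR [-0.2414 -1.927   0.14  ] depth: [ 0.6582 -1.0274  1.0396]
latch [-0.2126 -1.8982  0.1688] depth: [ 0.4939 -1.1917  0.8753]
hinge L w [ 0.3872 -0.1702  0.146 ] depth: [0.6075 0.0501 0.3663]
near L w [ 0.4163 -0.1411  0.1751] depth: [0.6673 0.1099 0.4261]
hinge L s [-0.2354 -1.921   0.146 ] depth: [ 0.6797 -1.006   1.061 ]
near L s [-0.2062 -1.8919  0.1751] depth: [ 0.444  -1.2417  0.8253]
near R s [-0.2062 -1.8919  0.1751] depth: [ 0.5077 -1.1779  0.8891]
[-0.09019804 -1.79810806 -0.01905922] -1.0920126036507312
[[-1.3000e-03  1.8000e-03]
 [ 2.9870e-01 -3.9000e-03]
 [ 7.5800e-02  1.0100e-01]
 [-3.5550e-01 -1.5302e+00]
 [-6.2260e-01 -1.5548e+00]
 [ 2.6700e-01  2.2060e-01]
 [-0.0000e+00  1.9600e-01]
 [-3.8000e-03 -4.0000e-03]]
latch flush [-0.13818932 -1.79719327]
```

The rotation is probably given as a rotation vector, so I'll convert it to a matrix.

```bash
sed -i "s/np.array(im\['rotation'\])@/Rm(im)@/" h.py
cat >> h.py <<'E'
from scipy.spatial.transform import Rotation
def Rm(im):
    r=np.array(im['rotation']); return r if r.shape==(3,3) else Rotation.from_rotvec(r).as_matrix()
E
cat > fit.py <<'E'
from h import *
from scipy.optimize import least_squares
b=load('side0');c=load('wrist0');print(b['rotation'])
s=lambda u,v:(200+u/4,140+v/4)
w=lambda u,v:(20+u/2.3,120+v/2.3)
P=[];L=[]
def add(n,im,uv,z,l):
    r=ray_z(im,*uv,z);print(n,r.round(4),'depth:',world(im,*uv).round(4));P.append(r[:2]);L.append(l)
add('NR',b,s(38,279),.14,(-.15,-.13));add('FR',b,s(432,329),.14,(.15,-.13))
t=.13
add('latch',b,s(206,172),.144+.168*np.sin(t)+.003,(.12-.168*np.cos(t),0))
hz=.144+.24*np.sin(t);hx=.12-.24*np.cos(t)
add('hinge L w',c,w(708,148),.146,(.12,.1))
add('near L w',c,w(62,27),hz,(hx,.1))
add('hinge L s',b,s(432,152),.146,(.12,.1));add('near L s',b,s(148,93),hz,(hx,.1));add('near R s',b,s(88,228),hz,(hx,-.1))
P=np.array(P);L=np.array(L)
def f(q):
    c_,s_=np.cos(q[2]),np.sin(q[2]);return ((L@np.array([[c_,s_],[-s_,c_]])+q[:2]-P)).ravel()
r=least_squares(f,[.55,-.1,0],loss='soft_l1',f_scale=.004);q=r.x;print(q,np.degrees(q[2]));print(f(q).reshape(-1,2).round(4))
R=np.array([[np.cos(q[2]),-np.sin(q[2])],[np.sin(q[2]),np.cos(q[2])]])
print('latch flush',q[:2]+R@[-.048,0],'ajar',q[:2]+R@[.12-.168*np.cos(t)-.003*np.sin(t),0])
E
python3 fit.py
```

```text
[ 0.99012401 -0.01582629 -0.00561192]
NR [ 0.383  -0.1608  0.14  ] depth: [ 0.3826 -0.1574  0.1375]
FR [ 0.6704 -0.2205  0.14  ] depth: [ 0.6708 -0.2178  0.1379]
latch [ 0.5079 -0.0576  0.1688] depth: [ 0.5079 -0.0371  0.1556]
hinge L w [0.6899 0.0128 0.146 ] depth: [0.6907 0.0121 0.1429]
near L w [0.4609 0.0617 0.1751] depth: [0.4582 0.0616 0.1717]
hinge L s [0.6953 0.0094 0.146 ] depth: [0.6962 0.0153 0.1423]
near L s [0.459  0.055  0.1751] depth: [0.459  0.0543 0.1755]
near R s [ 0.4205 -0.1447  0.1751] depth: [ 0.5077 -1.1779  0.8891]
[ 0.55474127 -0.06437771 -0.19936828] -11.422960870893782
[[-0.001  -0.0013]
 [ 0.0057 -0.001 ]
 [ 0.0012  0.0025]
 [ 0.0023 -0.0029]
 [-0.0019 -0.0046]
 [-0.0031  0.0005]
 [-0.0001  0.002 ]
 [-0.0012  0.0056]]
latch flush [ 0.50769206 -0.0548713 ] ajar [ 0.50870039 -0.05507504]
```

The fit is consistent to about 5 mm. The extractor's yaw is about -11.4°, and the latch is at about (0.508,-0.055). I'll move above it and turn the finger line onto the slot (-78.6°), partly closed so the fingers measure about 75 mm over their backs.

```bash
python3 -m creep '[[-0.34,-0.73,-0.2,0,0.39],[-0.34,-0.73,-0.2,0,0.39],[-0.34,-0.73,-0.2,0,0.39],[-0.34,-0.73,-0.2,0,0.39],[0,0,0,-0.98,0.39],[0,0,0,-0.98,0.39],[0,0,0,-0.98,0.39],[0,0,0,-0.98,0.39],[0,0,0,-0.98,0.39],[0,0,0,-0.98,0.39],[0,0,0,-0.98,0.39],[0,0,0,-0.98,0.39]]' 20 
python3 -m creep '[[0,0,0,-0.98,0.39],[0,0,0,-0.98,0.39],[0,0,0,-0.98,0.39],[0,0,0,-0.98,0.39],[0,0,0,-0.98,0.39],[0,0,0,-0.98,0.39],[0,0,0,-0.98,0.39],[0,0,0,-0.98,0.39],[0,0,0,-0.98,0.39],[0,0,0,-0.98,0.39],[0,0,0,-0.98,0.39],[0,0,0,-0.98,0.39]]'
python3 - <<'E'
from h import *
a=grab('wrist','wrist1');b=grab('side','side1');o=readout.observe()
print(Rotation.from_rotvec(o['ee_rot']).as_matrix().round(3),o['position'],o['width'])
cv2.imwrite('pics/w1.png',np.vstack([a['pixels'],cv2.resize(b['pixels'][110:230,200:340],(512,439),interpolation=3)])[:823:])
im=np.hstack([cv2.resize(a['pixels'],(440,330)),cv2.resize(b['pixels'][130:250,210:340],(357,330),interpolation=3)])
cv2.imwrite('pics/w1.png',im)
E
```

```text
clock: 1.65
position: [0.508, -0.0544, 0.2585]
ee_rot: [-1.535, -2.74, 0.0]
force: [-0.5, -0.6, 0.2]
width: 0.389
gripper_force: 0.0
clock: 3.15
position: [0.508, -0.0544, 0.2585]
ee_rot: [-0.314, -3.125, 0.0]
force: [0.8, -0.5, 0.2]
width: 0.392
gripper_force: 0.0
[[-0.98  0.2  -0.  ]
 [ 0.2   0.98  0.  ]
 [ 0.   -0.   -1.  ]] [ 0.50804846 -0.05444108  0.25853802] 0.3908562767419055
```

View pics/w1.png

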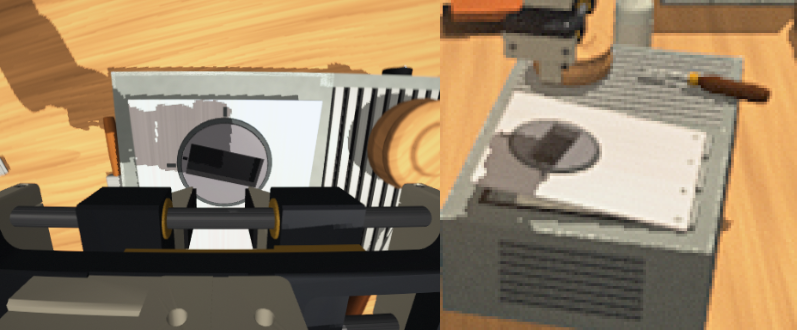

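In the wrist view the cap is centred at about (224,162), in line with the fingers. However, the slot is already turned clockwise by about 14° from the near edge. I'll enlarge to measure it.

Run:
```python
from h import *
a=load('wrist1')
cv2.imwrite('pics/w2.png',cv2.resize(a['pixels'][125:250,190:330],None,fx=4.5,fy=4.5,interpolation=3))
```

```text
(no output)
```

View pics/w2.png

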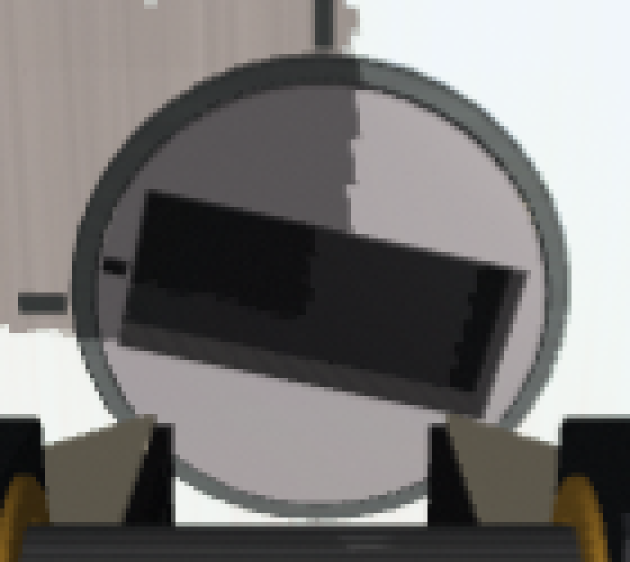

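The slot's mouth corners in the crop are at (148,190), (527,270), (487,418) and (122,347). The cap's rim spans (100..545, 80..508).

Run:
```python
from h import *
a=load('wrist1');yaw=-.1994;t=.13
n=np.array([np.sin(t)*np.cos(yaw),np.sin(t)*np.sin(yaw),np.cos(t)])
o=np.array(a['position']);p0=np.array([.5087,-.0551,.169])
def pl(u,v):
    d=world(a,190+u/4.5,125+v/4.5,1.)-o; return o+d*((p0-o)@n)/(d@n)
C=[pl(*x) for x in[(148,190),(527,270),(487,418),(122,347)]]
print(np.round(C,4),'ctr',np.mean(C,0).round(4))
print([np.linalg.norm(C[i]-C[(i+1)%4]).round(4) for i in range(4)])
ex=np.array([np.cos(t)*np.cos(yaw),np.cos(t)*np.sin(yaw),-np.sin(t)]);ey=np.cross(n,ex)
for v in(C[1]-C[0],C[2]-C[3]): print('heading world',np.degrees(np.arctan2(v[1],v[0])),'rel y cw',np.degrees(np.arctan2(v@ex,v@ey)))
for x in[(322,65),(85,285),(558,290),(322,512)]: print('rim',pl(*x).round(4))
for x in[(250,130),(420,180),(250,430)]: print('capdepth',world(a,190+x[0]/4.5,125+x[1]/4.5).round(4))
```

```text
[[ 0.4744 -0.0796  0.1728]
 [ 0.5068 -0.0061  0.1705]
 [ 0.5394 -0.0191  0.166 ]
 [ 0.507  -0.0936  0.1682]] ctr [ 0.5069 -0.0496  0.1694]
[np.float64(0.0804), np.float64(0.0354), np.float64(0.0812), np.float64(0.0358)]
heading world 66.18626338007016 rel y cw 12.491091436346778
heading world 66.50775236077327 rel y cw 12.167115046876452
rim [ 0.4566 -0.04    0.1761]
rim [ 0.4917 -0.0977  0.1701]
rim [ 5.125e-01 -2.000e-04  1.699e-01]
rim [ 0.5556 -0.0593  0.1629]
capdepth [ 0.4667 -0.0568  0.1713]
capdepth [ 0.4837 -0.0248  0.1704]
capdepth [ 0.533  -0.0712  0.1627]
```

The mouth measures 81 x 35.6 mm, which matches the 82 x 36 given. Its centre is at (0.507,-0.050), and the latch sits at about 0.21 rad, so the finger heading needs +12°. Next: align, correct the offset and lower into the slot.

```bash
python3 -m creep '[[0,0,0,1,0.35],[0,0,0,1,0.35],[0,0,0,1,0.35],[0.06,0.08,0,0,0.35],[0,0,0.6,0,0.35],[0,0,0.6,0,0.35],[0,0,0.6,0,0.35],[0,0,0.3,0,0.35],[0,0,0.15,0,0.35],[0,0,0.15,0,0.35],[0,0,0,0,0.35]]'
python3 - <<'E'
from h import *
a=grab('wrist','wrist2');b=grab('side','side2')
im=np.hstack([cv2.resize(a['pixels'][100:270,140:380],(440,312)),cv2.resize(b['pixels'][150:230,210:300],(351,312),interpolation=3)])
cv2.imwrite('pics/w3.png',im)
E
```

```text
clock: 4.62
position: [0.5074, -0.0505, 0.1628]
ee_rot: [0.642, 3.075, -0.0]
force: [-0.3, -1.0, -0.6]
width: 0.347
gripper_force: 0.0
```

View pics/w3.png

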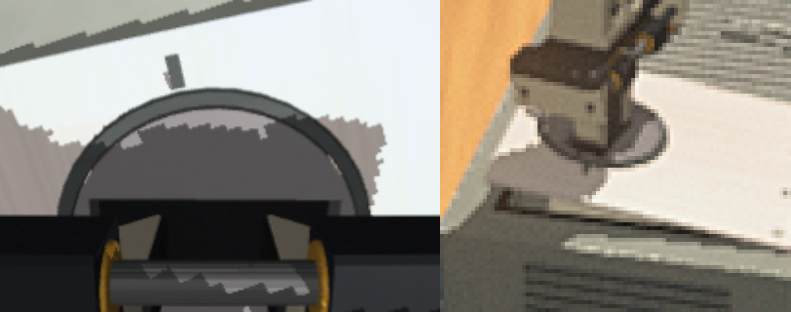

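The fingers are inside the slot without contact. The slot edge at (90..342,200) is parallel to the finger line and centred on it. Next I'll press down.

```bash
python3 -m creep '[[0,0,0.15,0,0.35],[0,0,0.15,0,0.35],[0,0,0.15,0,0.35],[0,0,0.15,0,0.35],[0,0,0.1,0,0.35],[0,0,0.05,0,0.35],[0,0,0,0,0.35],[0,0,0,0,0.35]]'; python3 -m creep '[[0,0,0.05,0,0.35],[0,0,0.0,0,0.35],[0,0,0.0,0,0.35]]'
```

```text
clock: 5.72
position: [0.5078, -0.0505, 0.1333]
ee_rot: [0.642, 3.074, 0.0]
force: [-2.2, -0.2, 9.7]
width: 0.351
gripper_force: 4.9
clock: 6.1
position: [0.5079, -0.0506, 0.1329]
ee_rot: [0.642, 3.073, 0.0]
force: [-8.3, -0.0, 31.6]
width: 0.351
gripper_force: 15.4
```

The hatch is flush: z is 0.133 and the force has risen to 31 N. I'll ease off slightly and turn clockwise.

```bash
python3 -m creep '[[0,0,-0.02,0.5,0.35],[0,0,0,1,0.35],[0,0,0,1,0.35],[0,0,0,1,0.35],[0,0,0,1,0.35],[0,0,0,1,0.35],[0,0,0,1,0.35],[0,0,0,1,0.35],[0,0,0,1,0.35]]'; python3 -c "
from h import *
o=readout.observe();m=Rotation.from_rotvec(o['ee_rot']).as_matrix();print('head',np.degrees(np.arctan2(m[1,1],m[0,1])),o['force'],o['ft_torque'])"
```

```text
clock: 7.22
position: [0.5069, -0.0517, 0.1329]
ee_rot: [1.518, 2.75, -0.002]
force: [-9.6, -4.2, 25.4]
width: 0.35
gripper_force: 13.0
head 32.21781507943705 [-9.61703916 -4.19116416 25.35687213] [-0.73459371  2.07245909  0.07550286]
```

```bash
python3 -m creep '[[0,0,0,1,0.35],[0,0,0,1,0.35],[0,0,0,1,0.35],[0,0,0,1,0.35],[0,0,0,1,0.35],[0,0,0,1,0.35],[0,0,0,1,0.35],[0,0,0,1,0.35],[0,0,0,1,0.35],[0,0,0,1,0.35],[0,0,0,1,0.35],[0,0,0,1,0.35]]'; python3 -c "
from h import *
o=readout.observe();m=Rotation.from_rotvec(o['ee_rot']).as_matrix();print('head',np.degrees(np.arctan2(m[1,1],m[0,1])),o['force'],o['ft_torque'],o['joints'])"
```

```text
clock: 8.72
position: [0.5064, -0.0514, 0.133]
ee_rot: [-2.505, -1.896, 0.001]
force: [-8.3, -1.2, 26.6]
width: 0.344
gripper_force: 12.8
head -15.773661906314072 [-8.28859769 -1.23343944 26.61563728] [-0.26130457  1.97208531  0.14266305] [-0.15997218  0.35441565  0.20090608  1.97937441 -0.09461975  0.81725517
 -0.18166177]
```

```bash
cat > st.py <<'E'
from h import *
o=readout.observe();m=Rotation.from_rotvec(o['ee_rot']).as_matrix();print('head',np.degrees(np.arctan2(m[1,1],m[0,1])),o['force'],o['ft_torque'],o['position'])
E
python3 -m creep '[[0,0,0,1,0.35],[0,0,0,1,0.35],[0,0,0,0,0.35]]' >/dev/null; python3 st.py;python3 -m creep '[[0,0,0,0.7,0.35],[0,0,0,0,0.35]]' >/dev/null; python3 st.py; python3 -m creep '[[0,0,0,0.7,0.35],[0,0,0,0,0.35]]' >/dev/null; python3 st.py
```

```text
head -23.678976978450475 [-5.51432563 -1.05775672 21.70467687] [-0.14557889  1.17882714 -0.00896366] [ 0.5081454  -0.0509712   0.13305543]
head -26.415824015977762 [-3.17770149 -0.59348252 19.96673984] [-0.05502031  0.73982679  0.19707046] [ 0.50872719 -0.05067645  0.13308837]
head -29.083078401391216 [-1.51389535 -0.42915989 18.12701734] [-0.01198116  0.54357537  1.232703  ] [ 0.50906562 -0.05043417  0.13309873]
```

The torque has jumped to 1.2 N m, so the latch is at its stop. I'll ease the pressure first, then back off within the slot's play and look at the forces.

```bash
python3 -m creep '[[0,0,-0.03,0,0.35],[0,0,-0.02,-0.5,0.35],[0,0,-0.02,-0.5,0.35],[0,0,-0.02,-0.8,0.35],[0,0,0,0,0.35]]' >/dev/null; python3 st.py; python3 -m creep '[[0,0,-0.1,0,0.35],[0,0,-0.3,0,0.35],[0,0,-0.6,0,0.35],[0,0,-1,0,0.35],[0,0,-1,0,0.35],[0,0,0,0,0.35],[0,0,0,0,0.35]]'
python3 - <<'E'
from h import *
a=grab('wrist','wrist3');b=grab('side','side3')
im=np.hstack([cv2.resize(a['pixels'],(440,330)),cv2.resize(b['pixels'][140:260,205:335],(357,330),interpolation=3)])
cv2.imwrite('pics/w4.png',im)
E
```

```text
head -22.011560660924925 [-0.79879022 -1.23859809  0.5138278 ] [-0.05507691  0.03759387  0.0404545 ] [ 0.50600779 -0.05075158  0.13443613]
clock: 11.1
position: [0.507, -0.0505, 0.2552]
ee_rot: [-2.605, -1.756, -0.0]
force: [-0.2, 0.3, 0.3]
width: 0.351
gripper_force: 0.0
```

View pics/w4.png

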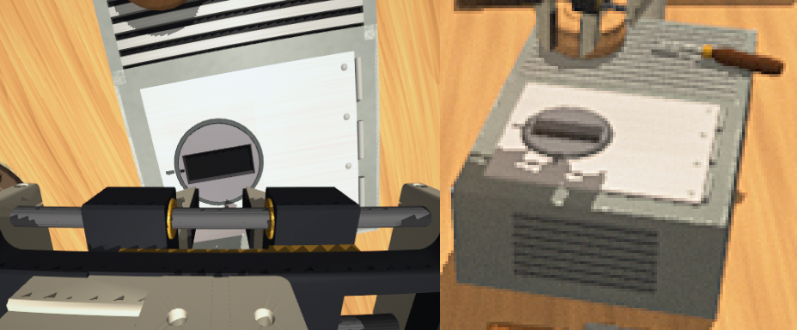

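The panel is flush. The slot, at wrist (185..255,165), runs parallel to the panel's side edges, so the latch is locked, and the gripper is clear.

```bash
python3 -c "
from cell import sign_off
print(sign_off())"
```

```text
the job is handed in; nothing more can be done
None
```

The hatch is pressed flush, the latch is turned clockwise to its stop and the gripper is clear. The last pictures show it staying shut, and the job is handed in; the hand-in returned no verdict.

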